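Make up two casting kits

ROBOT

A 6-joint arm with a two-finger parallel gripper is mounted at the origin on the work surface. World frame = base frame: x ahead of the robot, y to its left, z up, the work surface at z = 0. Lengths are in m, angles in rad, forces in N, time in s.
With the tool pointing down it reaches from about 0.35 to 0.85 m from the base axis. Payload 8.1 kg.
Tool frame: the origin (TCP) lies at the very end of the fingers, on their centre line; the grasp point (between the pads) lies 19 mm behind it; z points along the fingers, y is the line along which they close (so a half turn about z gives the same grasp; the last joint's range is limited). The gripper opens to 93 mm and grips with 3 to 60 N. Pads are 15 mm wide; open, the fingers measure 128 mm over their backs; the gripper's body (75 mm by 188 mm) begins 65 mm behind the grasp point.
Start: joints at [1.173, 0.13, 1.488, -0, 1.523, -0.085], TCP at [0.185, 0.571, 0.196] pointing down, gripper open.
Joint ranges: [-2.96, 2.96], [-0.89, 2.26], [0.02, 2.5], [-1.34, 4.48], [0, 2.73], [-2.66, 2.66]. Speed limits (rad/s): [2.39, 2.39, 2.79, 3.14, 3.14, 3.14].

INTERFACE

Orientations are given as a rotation vector (axis times angle).
In Python, from plant import monitor, eyes, ticket gives the robot as it stands.
- The arm moves only by the tool arm_command, never from a script. Its argument "deltas" is a list that holds one entry, the list of rows, each a list of 6 numbers: the shift along the world's x, y, z in cm, then the turn, a rotation vector about the world's x, y, z in degrees. In form: [[[tx, ty, tz, rx, ry, rz], ...]]. A call has 1 to 12 rows; each row shifts and turns the commanded pose from where the row before left it; what a row does not reach is not made up. A row lasts 1/12 s, in which the tool goes at most 41.7 mm and 7.16 degrees, less where a joint would pass 70% of its speed; a pose out of reach is approached as far as the arm can. A call is refused whole if a number of a shift passes 4.17 or a number of a turn 7.16, either way. A call with a gripper value outside its range is refused whole. "gripper" is the opening, from -1 (shut) to 1 (fully open), set as the call begins (left out, the last holds). The fingers move at their own pace and stop on an object; "squeeze" is the grip in N (left out, the last holds). Time passes only in rows, so rows that do not move let the fingers close. It gives the time, the measured TCP pose, the force, the opening and the grip force at its end, in the units of the state.
- monitor.read_state(): the state, without advancing time (a new reading comes with each control period).
- eyes.read_camera(name): name is "side" or "top" or "wrist"; returns the picture (480x640x3 uint8, blue, green, red); there is no depth.
- eyes.camera_model(name): a dict with "fx", "fy", "cx", "cy" (pixels), "rvec" (rotation vector, rad) and "tvec" (3), from world to camera coordinates, as OpenCV has them. Camera axes: x right, y down, z forward; pixel columns grow to the right and rows downward; lengths in m; the calibration is good to about 2 mm. A picture is of the moment at which its call begins: read the wrist's pose just before it. camera_model takes no time and is no camera call; for the wrist camera it gives the pose at the moment of the call.
- ticket.close_job(): hands the job in; it is judged then, once.
The state is a dict: "t": time; "q": joint angles; "dq": joint speeds; "joint_torque": joint torques, N m; "tool_pos": TCP position; "orientation": TCP orientation; "force": force on the tool from outside, world axes, zero at the start; "wrist_torque": the same for the moment, N m; "opening": finger opening in m; "gripper_force": force on a finger pad.
Only numpy, scipy, OpenCV 4.12 (cv2) and the standard library are available. Lean on these libraries where they do the work, as an engineer would, in place of code of your own. Each camera call takes 0.05 s, during which the arm holds its last target. There are 200 camera calls.

TASK

Make up the two kits in the plywood trays, standing every part upright on the floor of its own compartment. First the long tray: the large bearing cap in the longest compartment, the round flange in the middle one and the plain sleeve in the shortest; only when that kit is complete, pick up the parts of the second kit, for the short tray: the square flange in its longer compartment and the small bearing cap in its shorter one. Do not tip over the mixing cups.

Things in the scene. Friction and masses are not known exactly. Their poses are not given: they have to be found in the camera images.
- cap_large: Large bearing cap, cast aluminium bridge, 72 (x) by 28 (y) by 40 mm high, 170 g, standing on its two feet with two bolt holes on top; below it a gap 38 mm wide and 16 mm high between the feet. The top middle 32 mm is 4 mm higher than the ends (36 mm). Origin: centre of its underside, x along its length, z up. Grip it across y, high on the bridge.
- cap_small: Small bearing cap, the same shape, 48 (x) by 24 (y) by 34 mm high, 90 g; gap between the feet 24 mm wide and 12 mm high; the ends are 30 mm high. Origin: centre of its underside, x along its length, z up. Grip it across y, high on the bridge.
- flange_round: Aluminium flange with a round base, 60 mm diameter and 10 mm thick, with a round neck of 32 mm diameter up to 44 mm height, 190 g. Origin: centre of its underside, z up the neck. Grip it by the neck.
- flange_square: Aluminium flange with a square base, 50 by 50 mm and 10 mm thick, with a round neck of 28 mm diameter up to 40 mm height, 150 g. Origin: centre of its underside, z up the neck, x and y square to the sides of the base. Grip it by the neck.
- sleeve: Plain steel sleeve (open tube) standing on end, outer diameter 36, bore 24, height 44 mm, 160 g. Origin: centre of its underside, z up.
- tray_long: Long kit tray, 260 mm long, with three compartments in a row. Plywood, fixed to the bench, 92 mm wide (x). Origin: centre of its underside; z up, y along its length. Floor and walls 4 mm thick, wall tops 14 mm above the bench. Compartments are 84 mm in x; along y: longest, 100 mm, centred at y = +76 mm; middle, 84 mm, centred at y = -20 mm; shortest, 60 mm, centred at y = -96 mm.
- tray_short: Short kit tray, 168 mm long, with two compartments. Plywood, fixed to the bench, 92 mm wide (x). Origin: centre of its underside; z up, y along its length. Floor and walls 4 mm thick, wall tops 14 mm above the bench. Compartments are 84 mm in x; along y: longer, 92 mm, centred at y = +34 mm; shorter, 64 mm, centred at y = -48 mm.
- cup_a: White open mixing cup, a bystander, 66 mm across the rim, 75 mm high. Origin: centre of its underside, z up.
- cup_b: Second white open mixing cup, a bystander, the same as the other.
Mind the look-alikes: they are no part of the job. Leave any red look-alike of the cap_small alone.

How it is judged:
On the way, in this order (a step that is already met when the one before it is completed fails the run):
1. the long tray's kit is complete: large cap, round flange and sleeve upright on the floor of their compartments, released (x of cap_large in the frame of tray_long between -0.029 and 0.029 m and y of cap_large in the frame of tray_long between 0.039 and 0.113 m and z of cap_large in the frame of tray_long between 0.001 and 0.0065 m and angle between each of cap_large, flange_round, sleeve's own z axis and vertical below 0.08 rad and x of flange_round in the frame of tray_long between -0.013 and 0.013 m and y of flange_round in the frame of tray_long between -0.033 and -0.007 m and z of flange_round in the frame of tray_long between 0.001 and 0.0065 m and x of sleeve in the frame of tray_long between -0.025 and 0.025 m and y of sleeve in the frame of tray_long between -0.109 and -0.083 m and z of sleeve in the frame of tray_long between 0.001 and 0.0065 m and contact force between each of cap_large, flange_round, sleeve and the fingers below 0.1 N), for 0.2 s.
2. the short tray's kit is complete: square flange and small cap upright on the floor of their compartments, released (x of flange_square in the frame of tray_short between -0.018 and 0.018 m and y of flange_square in the frame of tray_short between 0.012 and 0.056 m and z of flange_square in the frame of tray_short between 0.001 and 0.0065 m and angle between each of flange_square, cap_small's own z axis and vertical below 0.08 rad and x of cap_small in the frame of tray_short between -0.031 and 0.031 m and y of cap_small in the frame of tray_short between -0.069 and -0.027 m and z of cap_small in the frame of tray_short between 0.001 and 0.0065 m and contact force between each of flange_square, cap_small and the fingers below 0.1 N), for 0.2 s.
At the end, for the whole second after the job is handed in: All five parts upright (0.08 rad), released, at rest, flat on their own compartment's floor (origin 1-6.5 mm up), off its centre in tray x, y by at most: large cap 29, 37 mm; round flange 13, 13; sleeve 25, 13; square flange 18, 22; small cap 31, 21 (all that the walls allow) (all of step 1 and all of step 2 and linear speed of each of cap_large, flange_round, sleeve, flange_square, cap_small below 0.02 m/s and angular speed of each of cap_large, flange_round, sleeve, flange_square, cap_small below 0.2 rad/s); the robot touches nothing.
It fails at once if a part of the second kit is moved more than 30 mm before the long tray's kit is complete (distance of any of flange_square, cap_small from where it was at the start of the episode above 0.03 m and not ((x of cap_large in the frame of tray_long between -0.029 and 0.029 m and y of cap_large in the frame of tray_long between 0.039 and 0.113 m and z of cap_large in the frame of tray_long between 0.001 and 0.0065 m and angle between cap_large's own z axis and vertical below 0.08 rad) and (x of flange_round in the frame of tray_long between -0.013 and 0.013 m and y of flange_round in the frame of tray_long between -0.033 and -0.007 m and z of flange_round in the frame of tray_long between 0.001 and 0.0065 m and angle between flange_round's own z axis and vertical below 0.08 rad) and (x of sleeve in the frame of tray_long between -0.025 and 0.025 m and y of sleeve in the frame of tray_long between -0.109 and -0.083 m and z of sleeve in the frame of tray_long between 0.001 and 0.0065 m and angle between sleeve's own z axis and vertical below 0.08 rad))).
It fails at once if a mixing cup is tipped over (angle between any of cup_a, cup_b's own z axis and vertical above 0.6 rad).
It also fails if it takes over 128 s, if anything falls off the work surface, if the arm or the gripper's body presses on something with over 40 N, if the wrist force passes 120 N, or if a joint passes its speed limit or range.

## Working session

There is one attempt and no reset: what is moved stays moved. The work goes in short steps, Python scripts to look and compute and a tool call to move; the robot and the scene stay as the last step left them, time stands still between calls to the robot, and variables do not carry over. Pictures are saved under pics/ and viewed, at most 14 in all, crops included, and the job is handed in when it is done.

Besides the shell and the picture viewer there is one more tool, called after "Request:" by a JSON object that holds its "api" and its "payload", one argument or row to a line. arm_command: Moves the arm, as the interface text tells. Its arguments: {"type":"object","properties":{"deltas":{"type":"array"},"gripper":{"type":"number"},"squeeze":{"type":"number"}},"required":["deltas"]}

```bash
mkdir -p pics; ls; python3 - <<'E'
from plant import monitor, eyes, ticket
import cv2
s=monitor.read_state(); print({k:s[k] for k in ('t','tool_pos','orientation','opening','force')})
for n in ('top','side'):
    cv2.imwrite(f'pics/{n}0.png',eyes.read_camera(n)); print(n,eyes.camera_model(n))
E
```

```text
pics
{'t': 0.0, 'tool_pos': array([0.18438435, 0.57031225, 0.1950853 ]), 'orientation': array([-4.89294387e-01, -3.10279530e+00,  2.84283421e-03]), 'opening': 0.09292636132199218, 'force': array([ 0.63391377,  0.04323711, -0.68038484])}
top {'fx': 454.54004320608686, 'fy': 454.54004320608686, 'cx': 318.34638362450835, 'cy': 236.87251821541838, 'rvec': array([ 2.17750078, -2.17311254,  0.08708075]), 'tvec': array([-0.00621819,  0.65341909,  0.87021795])}
side {'fx': 440.8835406328733, 'fy': 440.8835406328733, 'cx': 326.4354941621838, 'cy': 234.0482630607031, 'rvec': array([ 2.01000034, -0.66305483,  0.3640898 ]), 'tvec': array([-0.53275344,  0.23215787,  0.64638533])}
```

View pics/top0.png

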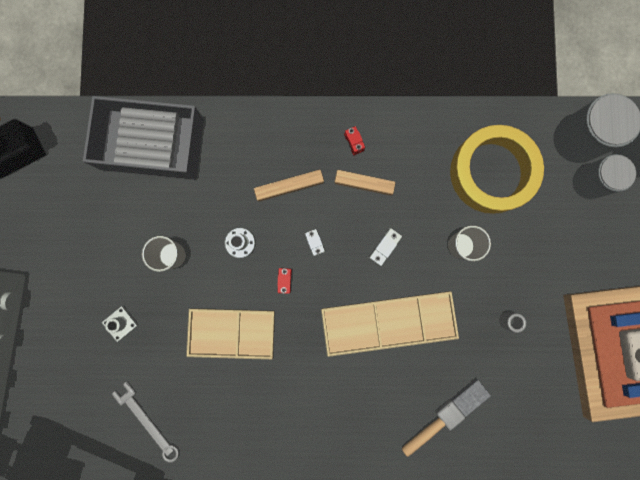

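View pics/side0.png

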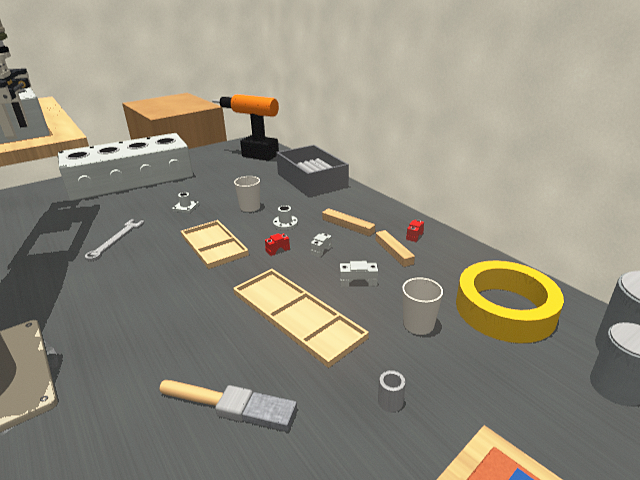

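The top view shows all the parts: round flange (239,242), small cap (314,242), large cap (386,247), sleeve (516,323), square flange (119,323). The trays are at (231,334) and (390,323), with the longest compartments to the left (+y). The cups are at (162,253) and (472,243), and the red look-alikes at (285,280) and (355,140).

```bash
cat > h.py <<'E'
from plant import monitor, eyes, ticket
import cv2, numpy as np
from scipy.spatial.transform import Rotation as Ro
def cast(m,uv,z):
    R=Ro.from_rotvec(m['rvec']).as_matrix(); c=-R.T@m['tvec']
    uv=np.atleast_2d(uv).astype(float)
    d=np.c_[(uv[:,0]-m['cx'])/m['fx'],(uv[:,1]-m['cy'])/m['fy'],np.ones(len(uv))]@R
    return (c+d*((z-c[2])/d[:,2])[:,None])[:,:2]
def blob(mask,p,r):
    k=np.zeros_like(mask); cv2.circle(k,p,r,255,-1)
    cs,_=cv2.findContours(mask&k,cv2.RETR_EXTERNAL,cv2.CHAIN_APPROX_NONE)
    return max(cs,key=cv2.contourArea)[:,0].astype(np.float32)
def rect(P):
    "centre, long side, short side, yaw of long side (deg)"
    (c,(w,h),a)=cv2.minAreaRect((P*1000).astype(np.float32))
    if w<h: w,h,a=h,w,a+90
    return np.round(c,1),round(w,1),round(h,1),round((a+90)%180-90,1)
E
python3 - <<'E'
from h import *
im=cv2.imread('pics/top0.png'); m=eyes.camera_model('top')
hsv=cv2.cvtColor(im,cv2.COLOR_BGR2HSV)
R=Ro.from_rotvec(m['rvec']).as_matrix(); print('cam',-R.T@m['tvec'])
white=cv2.inRange(hsv,(0,0,105),(180,60,255)); wood=cv2.inRange(hsv,(8,50,90),(30,255,255))
for n,p,r,z,msk in [('round',(239,242),24,.010,white),('small',(314,242),20,.030,white),('large',(386,247),27,.036,white),('sleeve',(516,323),16,.044,white),
 ('square',(119,323),24,.010,white),('tshort',(231,334),60,.014,wood),('tlong',(390,323),80,.014,wood)]:
    b=blob(msk,p,r); P=cast(m,b,z); (cc,rr)=cv2.minEnclosingCircle((P*1000).astype(np.float32))
    print(n,rect(P),'circ',np.round(cc,1),round(rr,1))
for n,p in [('cupa',(162,254)),('cupb',(472,243))]:
    print(n,cast(m,p,.075))
big=cv2.resize(im[215:365,90:540],None,fx=1.77,fy=1.77,interpolation=cv2.INTER_CUBIC); 
E
```

```text
cam [ 0.57694392 -0.00969652  0.92266795]
round (array([643.4, 155.1]), 60.6, 58.6, -89.9) circ [643.5 155. ] 31.0
small (array([643.1,   3. ]), 49.5, 26.5, 20.7) circ [643.1   2.7] 25.9
large (array([ 633.7, -136.4]), 73.8, 30.7, -34.9) circ [ 634. -136.] 38.2
sleeve (array([ 488.2, -382.9]), 34.2, 32.3, -1.9) circ [ 488.8 -382.7] 18.0
square (array([480.6, 392.2]), 53.1, 52.0, -50.0) circ [480.9 391.9] 35.2
tshort (array([463. , 168.9]), 170.6, 95.0, 88.5) circ [463.2 168.7] 95.8
tlong (array([ 483.9, -145.3]), 262.0, 95.0, -82.3) circ [ 483.7 -145.2] 137.6
cupa [[0.61674778 0.28699548]]
cupb [[ 0.63843876 -0.29194479]]
```

Request:
{"api": "arm_command", "payload": {
  "deltas": [
    [[2.14,-3.36,0,0,0,-1.42],[2.14,-3.36,0,0,0,-1.42],[2.14,-3.36,0,0,0,-1.42],[2.14,-3.36,0,0,0,-1.42],[2.14,-3.36,0,0,0,-1.42],[2.14,-3.36,0,0,0,-1.42],[2.14,-3.36,0,0,0,-1.42],[2.14,-3.36,0,0,0,-1.42],[2.14,-3.36,0,0,0,-1.42],[2.14,-3.36,0,0,0,-1.42],[2.14,-3.36,0,0,0,-1.42],[2.14,-3.36,0,0,0,-1.42]]
  ],
  "gripper": 1
}}

```text
t: 1.1
tool_pos: [0.4418, 0.1658, 0.1959]
orientation: [-0.945, -2.996, 0.0]
force: [0.2, 0.4, 0.1]
opening: 0.0931
gripper_force: 0.0
```

Request:
{"api": "arm_command", "payload": {
  "deltas": [
    [[2.14,-3.36,0,0,0,0],[2.14,-3.36,0,0,0,0],[2.14,-3.36,0,0,0,0],[2.14,-3.36,0,0,0,0],[2.14,-3.36,0,0,0,0],[2.14,-3.36,0,0,0,0],[2.14,-3.36,0,0,0,0],[2.14,-3.36,0,0,0,0],[2.14,-3.36,0,0,0,0],[0,0,0,0,0,0],[0,0,0,0,0,0],[0,0,0,0,0,0]]
  ]
}}

```text
t: 2.1
tool_pos: [0.6335, -0.1344, 0.1953]
orientation: [-0.944, -2.995, -0.001]
force: [0.2, -0.2, -0.6]
opening: 0.0928
gripper_force: 0.0
```

```bash
python3 - <<'E'
from h import *
m=eyes.camera_model('wrist'); im=eyes.read_camera('wrist'); cv2.imwrite('pics/w0.png',im)
hsv=cv2.cvtColor(im,cv2.COLOR_BGR2HSV)
R=Ro.from_rotvec(m['rvec']).as_matrix(); print('cam',-R.T@m['tvec'],R[2])
p=R@np.array([.634,-.136,.036])+m['tvec']; print(m['fx']*p[0]/p[2]+m['cx'],m['fy']*p[1]/p[2]+m['cy'])
E
```

```text
cam [ 0.57408487 -0.09329602  0.38295944] [ 0.21498962 -0.15041408 -0.96496377]
314.2159144019886 223.83628449168728
```

View pics/w0.png

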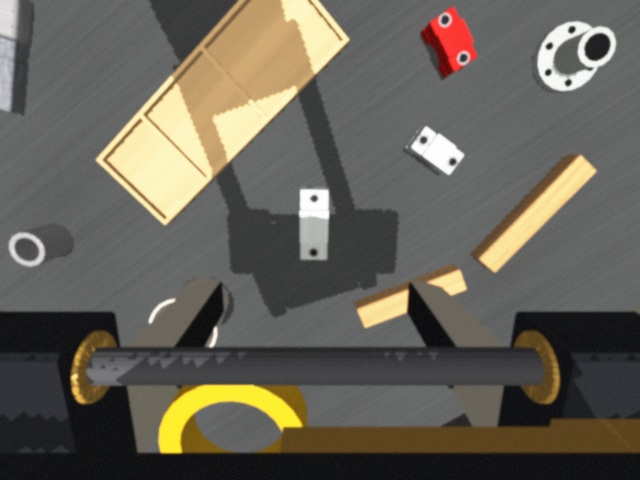

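The wrist view puts the cap's centre at (314,224), where the calibration predicted it, so the top measurements are good. I'll descend and grip.

Request:
{"api": "arm_command", "payload": {
  "deltas": [
    [[0,-0.2,-3.5,0,0,0],[0,0,-4,0,0,0],[0,0,-4,0,0,0],[0,0,-3.5,0,0,0],[0,0,-2,0,0,0],[0,0,-1.2,0,0,0],[0,0,0,0,0,0],[0,0,0,0,0,0]]
  ]
}}

```text
t: 2.82
tool_pos: [0.6344, -0.1359, 0.0153]
orientation: [0.942, 2.996, 0.0]
force: [0.3, -0.7, 0.2]
opening: 0.0929
gripper_force: 0.0
```

Request:
{"api": "arm_command", "payload": {
  "deltas": [
    [[0,0,0,0,0,0],[0,0,0,0,0,0],[0,0,0,0,0,0],[0,0,0,0,0,0],[0,0,0,0,0,0],[0,0,0,0,0,0],[0,0,0,0,0,0],[0,0,0,0,0,0]]
  ],
  "gripper": -1,
  "squeeze": 25
}}

```text
t: 3.48
tool_pos: [0.6339, -0.1367, 0.0141]
orientation: [-0.944, -2.996, -0.0]
force: [0.2, 0.5, -0.5]
opening: 0.0441
gripper_force: 0.0
```

Request:
{"api": "arm_command", "payload": {
  "deltas": [
    [[0,0,0,0,0,0],[0,0,0,0,0,0],[0,0,0,0,0,0],[0,0,0,0,0,0],[0,0,0,0,0,0],[0,0,0,0,0,0],[0,0,1,0,0,0],[0,0,2,0,0,0],[0,0,2.5,0,0,0],[0,0,2.0,0,0,0]]
  ]
}}

```text
t: 4.32
tool_pos: [0.634, -0.1367, 0.091]
orientation: [0.944, 2.996, 0.0]
force: [-0.1, 0.3, -0.8]
opening: 0.0277
gripper_force: 25.0
```

Request:
{"api": "arm_command", "payload": {
  "deltas": [
    [[-2,0.84,0,0,0,-5.9],[-2,0.84,0,0,0,-5.9],[-2,0.84,0,0,0,-5.9],[-2,0.84,0,0,0,-5.9],[-2,0.84,0,0,0,-5.9],[-2,0.84,0,0,0,-5.9],[-2,0.84,0,0,0,-5.9],[-2,0.84,0,0,0,-5.9],[0,0,-1,0,0,0],[0,0,-1,0,0,0],[0,0,0,0,0,0],[0,0,0,0,0,0]]
  ]
}}

```text
t: 5.32
tool_pos: [0.4739, -0.0696, 0.0685]
orientation: [-2.062, -2.368, 0.001]
force: [0.5, -0.1, -0.3]
opening: 0.0269
gripper_force: 25.0
```

Request:
{"api": "arm_command", "payload": {
  "deltas": [
    [[0,0,-1.5,0,0,0],[0,0,-1.5,0,0,0],[0,0,-1,0,0,0],[0,0,-0.6,0,0,0],[0,0,-0.4,0,0,0],[0,0,0,0,0,0],[0,0,0,0,0,0]]
  ]
}}

```text
t: 5.9
tool_pos: [0.4744, -0.0696, 0.0195]
orientation: [2.064, 2.368, 0.0]
force: [-1.0, 0.5, -1.3]
opening: 0.0271
gripper_force: 25.0
```

Request:
{"api": "arm_command", "payload": {
  "deltas": [
    [[0,0,-0.05,0,0,0],[0,0,0,0,0,0],[0,0,0,0,0,0],[0,0,0,0,0,0],[0,0,0,0,0,0],[0,0,1.5,0,0,0],[0,0,3,0,0,0],[0,0,3,0,0,0],[0,0,1.5,0,0,0]]
  ],
  "gripper": 0
}}

```text
t: 6.65
tool_pos: [0.4756, -0.0699, 0.1124]
orientation: [2.062, 2.365, 0.003]
force: [0.2, 0.2, 0.9]
opening: 0.0466
gripper_force: 0.0
```

Request:
{"api": "arm_command", "payload": {
  "deltas": [
    [[2.11,2.81,0,0,0,0],[2.11,2.81,0,0,0,0],[2.11,2.81,0,0,0,0],[2.11,2.81,0,0,0,0],[2.11,2.81,0,0,0,0],[2.11,2.81,0,0,0,0],[2.11,2.81,0,0,0,0],[2.11,2.81,0,0,0,0],[0,0,0,0,0,0],[0,0,-2,0,0,0],[0,0,-1.5,0,0,0],[0,0,0,0,0,0]]
  ],
  "gripper": 0.3
}}

```text
t: 7.65
tool_pos: [0.6401, 0.155, 0.0693]
orientation: [-2.061, -2.366, 0.008]
force: [0.1, -0.1, -1.5]
opening: 0.0603
gripper_force: 0.0
```

```bash
python3 - <<'E'
from h import *
print(monitor.read_state()['tool_pos'])
cv2.imwrite('pics/s1.png',eyes.read_camera('side')[200:400,180:460]); 
E
```

```text
[0.64012172 0.15502735 0.06934279]
```

View pics/s1.png

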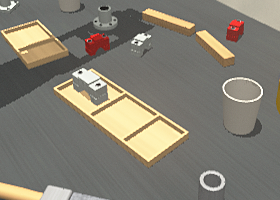

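The crop shows the large cap standing upright in the longest compartment at (90,85). I'll go on to grip the round flange.

Request:
{"api": "arm_command", "payload": {
  "deltas": [
    [[0.2,0,-1.5,0,0,0],[0,0,-2,0,0,0],[0,0,-1.3,0,0,0],[0,0,-0.7,0,0,0],[0,0,0,0,0,0]]
  ]
}}

```text
t: 8.12
tool_pos: [0.6432, 0.1549, 0.0163]
orientation: [-2.063, -2.366, 0.004]
force: [-0.8, 0.0, -0.3]
opening: 0.0606
gripper_force: 0.0
```

Request:
{"api": "arm_command", "payload": {
  "deltas": [
    [[0,0,0,0,0,0],[0,0,0,0,0,0],[0,0,0,0,0,0],[0,0,0,0,0,0],[0,0,0,0,0,0],[0,0,0,0,0,0],[0,0,0,0,0,0],[0,0,1,0,0,0],[0,0,2,0,0,0],[0,0,2.5,0,0,0],[0,0,2.0,0,0,0],[0,0,0,0,0,0]]
  ],
  "gripper": -1
}}

```text
t: 9.12
tool_pos: [0.648, 0.1558, 0.0995]
orientation: [2.061, 2.364, 0.01]
force: [1.6, 0.2, -0.4]
opening: 0.0299
gripper_force: 25.0
```

Request:
{"api": "arm_command", "payload": {
  "deltas": [
    [[-1.745,-3.56,0,0,0,0],[-1.745,-3.56,0,0,0,0],[-1.745,-3.56,0,0,0,0],[-1.745,-3.56,0,0,0,0],[-1.745,-3.56,0,0,0,0],[-1.745,-3.56,0,0,0,0],[-1.745,-3.56,0,0,0,0],[-1.745,-3.56,0,0,0,0],[-1.745,-3.56,0,0,0,0],[0,0,0,0,0,0],[0,0,0,0,0,0],[0,0,0,0,0,0]]
  ]
}}

```text
t: 10.12
tool_pos: [0.4873, -0.1648, 0.0928]
orientation: [-2.065, -2.366, -0.0]
force: [0.2, 0.5, -2.1]
opening: 0.0299
gripper_force: 25.0
```

Request:
{"api": "arm_command", "payload": {
  "deltas": [
    [[0,0,-1.5,0,0,0],[0,0,-2,0,0,0],[0,0,-2,0,0,0],[0,0,-0.8,0,0,0],[0,0,-0.4,0,0,0],[0,0,-0.2,0,0,0],[0,0,0,0,0,0],[0,0,0,0,0,0]]
  ]
}}

```text
t: 10.78
tool_pos: [0.4887, -0.1651, 0.0257]
orientation: [2.063, 2.367, 0.001]
force: [-0.4, -0.4, -1.9]
opening: 0.03
gripper_force: 25.0
```

Request:
{"api": "arm_command", "payload": {
  "deltas": [
    [[0,0,-0.15,0,0,0],[0,0,0,0,0,0],[0,0,0,0,0,0]]
  ]
}}

```text
t: 11.03
tool_pos: [0.489, -0.166, 0.0245]
orientation: [2.063, 2.366, 0.001]
force: [1.1, -2.8, 2.8]
opening: 0.0295
gripper_force: 25.0
```

```bash
python3 - <<'E'
from h import *
s=monitor.read_state();print(s['tool_pos'],s['force'])
cv2.imwrite('pics/s2.png',cv2.resize(eyes.read_camera('side')[220:380,220:400],None,fx=3,fy=3)); 
E
```

```text
[ 0.48901311 -0.16598331  0.02448094] [ 1.1431032  -2.81197246  2.77750511]
```

View pics/s2.png

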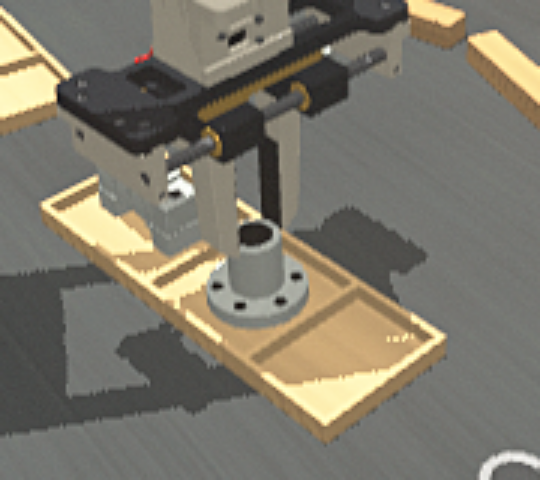

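```bash
python3 - <<'E'
from h import *
m=eyes.camera_model('side')
uv=np.array([[257,290],[207,292],[308,292],[258,327],[258,253]])/3+220
for z in (.014,.018): print(z,np.round(cast(m,uv,z)*1000,1))
im=eyes.read_camera('top'); cv2.imwrite('pics/t2.png',cv2.resize(im[200:370,220:480],None,fx=3,fy=3))
a=np.radians(7.7); 
c=cast(m,uv[:1],.014)[0]-[.4839,-.1453]; print('tray',c@[np.cos(a),np.sin(a)],c@[-np.sin(a),np.cos(a)])
E
```

```text
0.014 [[ 486.3 -176.9]
 [ 462.3 -161. ]
 [ 508.7 -195.9]
 [ 469.5 -203. ]
 [ 505.2 -149.5]]
0.018 [[ 483.8 -180.8]
 [ 460.1 -165.1]
 [ 506.  -199.7]
 [ 467.2 -206.7]
 [ 502.6 -153.7]]
tray -0.0019002434406883825 -0.031603956101914764
```

View pics/t2.png

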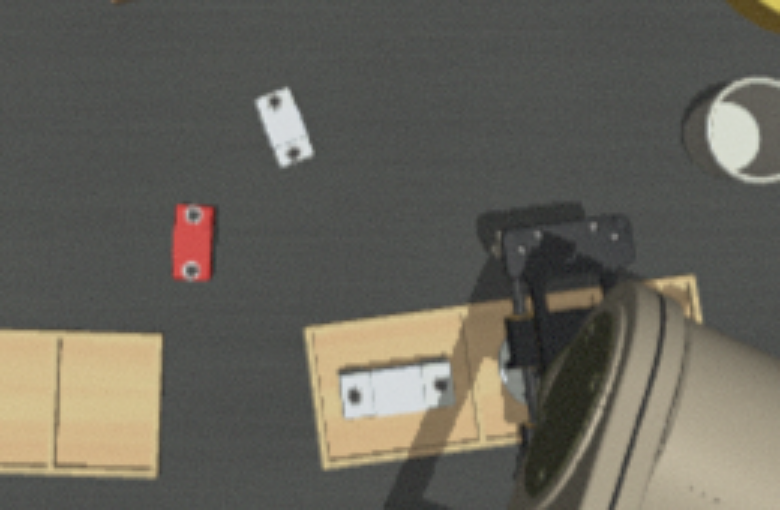

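The top view confirms the large cap in its compartment. The side view puts the flange about 11 mm off-centre in the grip, towards -y. I'll shift it back by that much before releasing.

Request:
{"api": "arm_command", "payload": {
  "deltas": [
    [[0,0,0.6,0,0,0],[0,0,0,0,0,0],[-0.1,0.5,0,0,0,0],[-0.1,0.6,0,0,0,0],[0,0,0,0,0,0],[0,0,0,0,0,0],[0,0,-0.3,0,0,0],[0,0,-0.2,0,0,0],[0,0,-0.1,0,0,0],[0,0,0,0,0,0],[0,0,0,0,0,0],[0,0,0,0,0,0]]
  ]
}}

```text
t: 12.13
tool_pos: [0.4864, -0.1551, 0.0239]
orientation: [2.064, 2.366, -0.0]
force: [-1.9, -3.9, 5.4]
opening: 0.0298
gripper_force: 25.0
```

Request:
{"api": "arm_command", "payload": {
  "deltas": [
    [[0,0,0,0,0,0],[0,0,0,0,0,0],[0,0,0,0,0,0],[0,0,0,0,0,0],[0,0,0,0,0,0],[0,0,0,0,0,0],[0,0,1.5,0,0,0],[0,0,3,0,0,0],[0,0,3,0,0,0],[0,0,1.5,0,0,0]]
  ],
  "gripper": 0.2
}}

```text
t: 12.97
tool_pos: [0.4872, -0.1546, 0.1167]
orientation: [2.062, 2.366, 0.002]
force: [0.3, -0.7, 0.9]
opening: 0.0562
gripper_force: 0.0
```

```bash
python3 - <<'E'
from h import *
print(monitor.read_state()['tool_pos'])
im=eyes.read_camera('side');cv2.imwrite('pics/s3.png',cv2.resize(im[220:420,220:440],None,fx=3,fy=3))
E
```

```text
[ 0.48721535 -0.15460284  0.11674024]
```

View pics/s3.png

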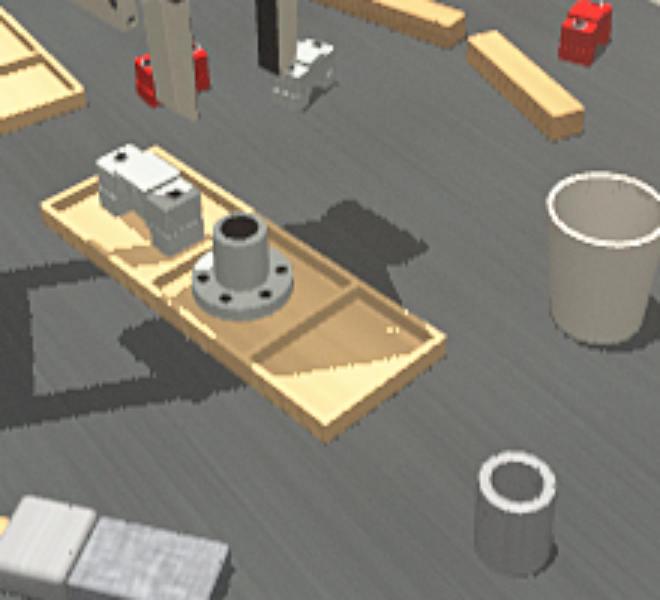

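```bash
python3 - <<'E'
from h import *
m=eyes.camera_model('side')
f=lambda u,z:np.round(cast(m,np.array(u)/3+220,z)*1000,1)
print('corners',f([[42,207],[325,430],[443,337],[155,150]],.014), f([[42,207],[325,430],[443,337],[155,150]],.014).mean(0))
print('div2',f([[252,358],[358,292]],.014))
P=f([[242,281],[240,225]],.014); print('flange base',P[0],'neck top',f([[240,227]],.048))
a=np.radians(7.7)
for c in (P[0],f([[240,227]],.048)[0]):
    d=c-[483.9,-145.3]; print(d@[np.cos(a),np.sin(a)],d@[-np.sin(a),np.cos(a)])
im=cv2.imread('pics/s3.png'); m2=eyes.camera_model('top')
R=Ro.from_rotvec(m2['rvec']).as_matrix()
E
```

```text
corners [[ 421.9  -30.1]
 [ 454.5 -286.2]
 [ 546.1 -270.5]
 [ 510.2  -18.4]] [ 483.175 -151.3  ]
div2 [[ 453.4 -221.2]
 [ 531.5 -213.1]]
flange base [ 483.7 -165.1] neck top [[ 487.7 -159.5]]
-2.851123111225136 -19.594670117270084
1.863132325976644 -14.581108940540176
```

Request:
{"api": "arm_command", "payload": {
  "deltas": [
    [[0,-3.0,1,0,0,0],[0,-3.9,1,0,0,0],[0,-3.9,0,0,0,0],[0.2,-3.9,0,0,0,0],[0,-3.9,0,0,0,0],[0,-2.7,0,0,0,0],[0,-1.5,0,0,0,0],[0,0,0,0,0,0],[0,0,0,0,0,0],[0,0,0,0,0,0]]
  ],
  "gripper": 0.4
}}

```text
t: 13.85
tool_pos: [0.4877, -0.381, 0.1325]
orientation: [-2.063, -2.367, -0.001]
force: [0.1, -0.4, 0.5]
opening: 0.065
gripper_force: 0.0
```

```bash
python3 - <<'E'
from h import *
s=monitor.read_state();print(s['tool_pos'],s['orientation'],s['q'])
w=eyes.read_camera('wrist'); mw=eyes.camera_model('wrist'); t=eyes.read_camera('top'); mt=eyes.camera_model('top')
cv2.imwrite('pics/w4r.png',w); cv2.imwrite('pics/t4r.png',t)
def pj(m,p):
    R=Ro.from_rotvec(m['rvec']).as_matrix(); q=R@np.array(p)+m['tvec']; return int(m['fx']*q[0]/q[2]+m['cx']),int(m['fy']*q[1]/q[2]+m['cy'])
for p in [(.4885,-.3828,.044),(.4885,-.3828,0)]: print(pj(mw,p)); cv2.circle(w,pj(mw,p),3,(0,0,255),-1)
for p in [s['tool_pos'],s['tool_pos']-[0,0,.019]]: cv2.circle(w,pj(mw,p),3,(0,255,0),-1); print(pj(mw,p))
c=cv2.resize(t[270:370,300:560],(800,308),interpolation=cv2.INTER_CUBIC)
w=cv2.resize(w,(400,300)); o=np.zeros((600,800,3),np.uint8); o[:308]=c; o[300:,:400]=w; cv2.imwrite('pics/c4.png',o)
E
```

```text
[ 0.48765689 -0.3810446   0.13249747] [-2.06333943e+00 -2.36738040e+00 -7.12880157e-04] [-7.46379138e-01  2.18195589e-01  1.50704037e+00  4.22405586e-04
  1.41760235e+00 -8.83471288e-01]
(315, 242)
(315, 230)
(314, 280)
(314, 269)
```

View pics/c4.png

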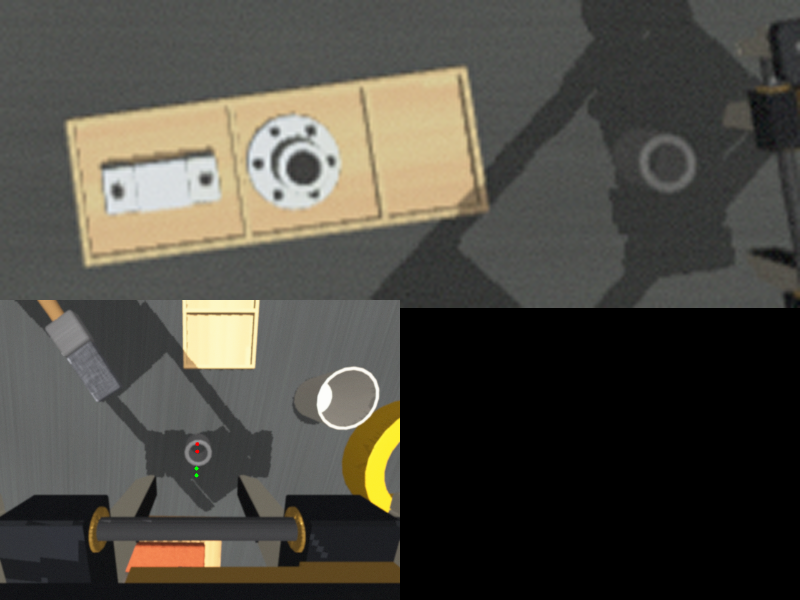

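The top view shows the round flange on its compartment floor but nearer the first divider. It probably slipped along the pads when the transit stopped. The sleeve lies where predicted in the wrist view, so I'll grip it harder and carry it more gently.

```bash
python3 - <<'E'
from h import *
t=cv2.imread('pics/t4r.png'); m=eyes.camera_model('top'); hsv=cv2.cvtColor(t,cv2.COLOR_BGR2HSV)
wood=cv2.inRange(hsv,(8,50,90),(30,255,255)); white=cv2.inRange(hsv,(0,0,105),(180,50,255))
g=lambda mk,p,r,z: rect(cast(m,blob(mk,p,r),z))
T=g(cv2.morphologyEx(wood|white,cv2.MORPH_CLOSE,np.ones((5,5))),(390,323),80,.014); print(T)
a=np.radians(T[3]%180-90)
for n,p,r,z in [('flange',(395,323),17,.014),('cap',(352,330),21,.04)]:
    F=g(white,p,r,z); d=F[0]-[483.9,-145.3]; print(n,F,d@[np.cos(a),np.sin(a)],d@[-np.sin(a),np.cos(a)])
E
```

```text
(array([ 483.6, -145.3]), 262.6, 95.4, -82.2)
flange (array([ 486.4, -156.4]), 59.3, 58.5, -89.9) 0.9704267471578317 -11.33658996031878
cap (array([474.3, -69.4]), 72.5, 30.7, -82.8) 0.7896326792378747 76.50063058715189
```

Request:
{"api": "arm_command", "payload": {
  "deltas": [
    [[0.05,-0.15,-2,0,0,0],[0,0,-3,0,0,0],[0,0,-3,0,0,0],[0,0,-2,0,0,0],[0,0,-1,0,0,0],[0,0,-0.6,0,0,0],[0,0,0,0,0,0],[0,0,0,0,0,0],[0,0,0,0,0,0]]
  ]
}}

```text
t: 14.7
tool_pos: [0.4895, -0.3845, 0.0192]
orientation: [2.062, 2.366, -0.0]
force: [-0.3, 0.1, -0.0]
opening: 0.0649
gripper_force: 0.0
```

Request:
{"api": "arm_command", "payload": {
  "deltas": [
    [[0,0,0,0,0,0],[0,0,0,0,0,0],[0,0,0,0,0,0],[0,0,0,0,0,0],[0,0,0,0,0,0],[0,0,0,0,0,0],[0,0,0,0,0,0],[0,0,0,0,0,0]]
  ],
  "gripper": -1,
  "squeeze": 40
}}

```text
t: 15.37
tool_pos: [0.4885, -0.3837, 0.0174]
orientation: [2.064, 2.368, 0.0]
force: [1.4, 0.3, 1.7]
opening: 0.0343
gripper_force: 40.0
```

Request:
{"api": "arm_command", "payload": {
  "deltas": [
    [[0,0,1,0,0,0],[0,0,2,0,0,0],[0,0,2,0,0,0],[0,0,1,0,0,0],[0,0.8,0,0,0,0],[0.2,2.0,0,0,0,0],[0.2,3.0,0,0,0,0],[0.2,3.0,0,0,0,0],[0.2,2.8,0,0,0,0],[0,1.8,0,0,0,0],[0,0.9,0,0,0,0],[0,0,0,0,0,0]]
  ]
}}

```text
t: 16.37
tool_pos: [0.4957, -0.2383, 0.0761]
orientation: [-2.061, -2.369, 0.0]
force: [-0.3, 0.2, -1.2]
opening: 0.0345
gripper_force: 40.0
```

Request:
{"api": "arm_command", "payload": {
  "deltas": [
    [[0,0,-1,0,0,0],[0,0,-2,0,0,0],[0,0,-1.3,0,0,0],[0,0,-0.7,0,0,0],[0,0,-0.4,0,0,0],[0,0,-0.15,0,0,0],[0,0,0,0,0,0],[0,0,0,0,0,0],[0,0,0,0,0,0]]
  ]
}}

```text
t: 17.12
tool_pos: [0.4965, -0.2411, 0.0219]
orientation: [2.064, 2.367, 0.0]
force: [0.5, -0.2, -1.6]
opening: 0.034
gripper_force: 40.0
```

Now release and rise. The next stop is above the square flange at (480.6,392).

Request:
{"api": "arm_command", "payload": {
  "deltas": [
    [[0,0,-0.05,0,0,0],[0,0,0,0,0,0],[0,0,0,0,0,0],[0,0,0,0,0,0],[0,0,0,0,0,0],[0,0,0,0,0,0],[0,0,1.5,0,0,0],[0,0,3,0,0,0],[0,0,3,0,0,0],[0,0,3,0,0,0],[0,0,0,0,0,0],[0,0,0,0,0,0]]
  ],
  "gripper": 0.2
}}

```text
t: 18.12
tool_pos: [0.498, -0.2416, 0.1289]
orientation: [2.061, 2.364, 0.001]
force: [0.3, 0.5, 0.2]
opening: 0.0556
gripper_force: 0.0
```

Request:
{"api": "arm_command", "payload": {
  "deltas": [
    [[0,2,0,0,0,0],[0,4.1,0,0,0,0],[0,4.1,0,0,0,0],[0,4.1,0,0,0,0],[0,4.1,0,0,0,0],[0,4.1,0,0,0,0],[0,4.1,0,0,0,0],[0,4.1,0,0,0,0],[0,4.1,0,0,0,0],[0,4.1,0,0,0,0],[0,4.1,0,0,0,0],[0,0,0,0,0,0]]
  ]
}}

```text
t: 19.12
tool_pos: [0.4943, 0.1958, 0.1246]
orientation: [-2.056, -2.371, -0.0]
force: [0.4, 0.0, 0.2]
opening: 0.0556
gripper_force: 0.0
```

```bash
python3 - <<'E'
from h import *
print(monitor.read_state()['tool_pos'])
t=eyes.read_camera('top'); m=eyes.camera_model('top'); cv2.imwrite('pics/t5r.png',t); s=eyes.read_camera('side')
hsv=cv2.cvtColor(t,cv2.COLOR_BGR2HSV); white=cv2.inRange(hsv,(0,0,105),(180,50,255))
a=np.radians(7.7)
for n,p,r,z in [('flange',(395,323),17,.014),('cap',(352,330),21,.04),('sleeve',(437,317),15,.048)]:
    try:
        F=rect(cast(m,blob(white,p,r),z)); d=F[0]-[483.9,-145.3]; print(n,F,d@[np.cos(a),np.sin(a)],d@[-np.sin(a),np.cos(a)])
    except ValueError: print(n,'?')
o=np.zeros((600,800,3),np.uint8); o[:308]=cv2.resize(t[270:370,300:560],(800,308)); o[308:600,:438]=cv2.resize(s[250:396,200:419],(438,292)); cv2.imwrite('pics/c5.png',o)
E
```

```text
[0.49432203 0.19584746 0.12458039]
flange (array([ 486.4, -156.4]), 59.3, 58.5, -89.9) 0.9902113411440497 -11.334878980380408
cap (array([474.2, -69.4]), 72.5, 30.9, -82.8) 0.5570144360144662 76.51529085691351
sleeve (array([ 496.7, -239.9]), 34.2, 33.6, -27.6) 0.009491815779488851 -95.46203386637765
```

View pics/c5.png

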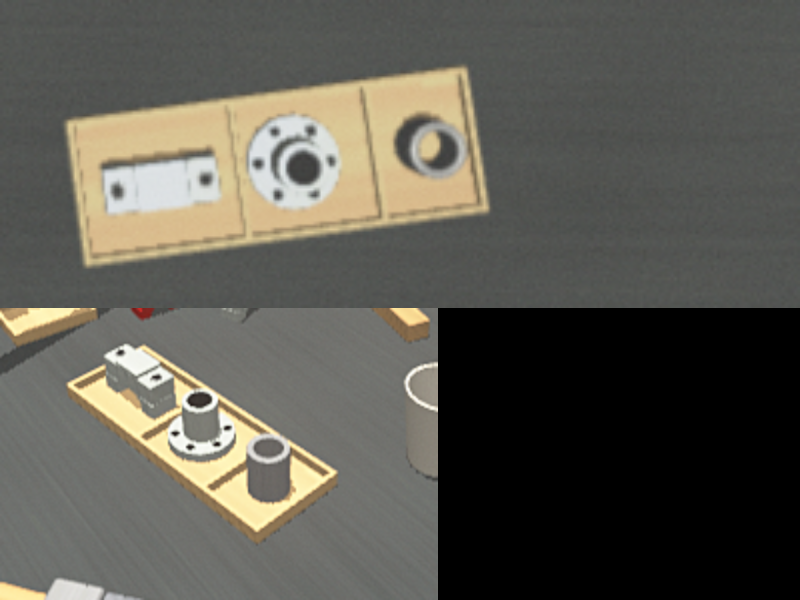

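The long tray's kit is complete: large cap at tray y 76.5 mm, round flange at -11.3 and sleeve at -95.5, all upright and in tolerance. Next is the square flange.

Request:
{"api": "arm_command", "payload": {
  "deltas": [
    [[-0.2,1.5,0,0,0,0],[-0.4,3.9,0,0,0,0],[-0.4,3.9,0,0,0,0],[-0.4,3.9,0,0,0,0],[-0.2,3.9,0,0,0,0],[0,2.3,0,0,0,0],[0,1.0,0,0,0,0],[0,0,-2,0,0,0],[0,0,-2,0,0,0],[0,0,0,0,0,0],[0,0,0,0,0,0],[0,0,0,0,0,0]]
  ]
}}

```text
t: 20.22
tool_pos: [0.481, 0.3922, 0.0867]
orientation: [2.066, 2.366, -0.0]
force: [0.0, 0.0, -1.0]
opening: 0.0555
gripper_force: 0.0
```

Request:
{"api": "arm_command", "payload": {
  "deltas": [
    [[0,0,-1.5,0,0,0],[0,0,-2.5,0,0,0],[0,0,-2,0,0,0],[0,0,-0.8,0,0,0],[0,0,-0.4,0,0,0],[0,0,0,0,0,0],[0,0,0,0,0,0],[0,0,0,0,0,0]]
  ]
}}

```text
t: 20.88
tool_pos: [0.4815, 0.3941, 0.0161]
orientation: [2.064, 2.367, 0.004]
force: [0.2, 0.2, 1.1]
opening: 0.056
gripper_force: 0.0
```

Request:
{"api": "arm_command", "payload": {
  "deltas": [
    [[0,0,0,0,0,0],[0,0,0,0,0,0],[0,0,0,0,0,0],[0,0,0,0,0,0],[0,0,0,0,0,0],[0,0,0,0,0,0],[0,0,0,0,0,0],[0,0,0,0,0,0]]
  ],
  "gripper": -1
}}

```text
t: 21.55
tool_pos: [0.4804, 0.3935, 0.0143]
orientation: [2.064, 2.368, 0.001]
force: [0.2, -0.4, 1.1]
opening: 0.0258
gripper_force: 40.0
```

Request:
{"api": "arm_command", "payload": {
  "deltas": [
    [[0,0,1,0,0,0],[0,0,2,0,0,0],[0,0,2,0,0,0],[0,0,1,0,0,0],[0,-1.0,0,0,0,-5],[-0.3,-2.5,0,0,0,-6.5],[-0.4,-3.5,0,0,0,-6.5],[-0.4,-3.5,0,0,0,-6.5],[-0.35,-3.5,0,0,0,-6.5],[-0.2,-3.0,0,0,0,-6.5],[0,-1.5,0,0,0,-4],[0,-0.5,0,0,0,0]]
  ]
}}

```text
t: 22.55
tool_pos: [0.4635, 0.201, 0.0741]
orientation: [2.773, 1.475, -0.001]
force: [1.2, 0.0, -1.4]
opening: 0.0258
gripper_force: 40.0
```

Request:
{"api": "arm_command", "payload": {
  "deltas": [
    [[0,0,0,0,0,0],[0,0,-1,0,0,0],[0,0,-2,0,0,0],[0,0,-1.3,0,0,0],[0,0,-0.7,0,0,0],[0,0,-0.4,0,0,0],[0,0,-0.15,0,0,0],[0,0,0,0,0,0],[0,0,0,0,0,0],[0,0,0,0,0,0]]
  ]
}}

```text
t: 23.38
tool_pos: [0.4643, 0.2039, 0.0191]
orientation: [2.769, 1.484, 0.002]
force: [-0.1, -0.3, -1.5]
opening: 0.0259
gripper_force: 40.0
```

Request:
{"api": "arm_command", "payload": {
  "deltas": [
    [[0,0,-0.05,0,0,0],[0,0,0,0,0,0],[0,0,0,0,0,0],[0,0,0,0,0,0],[0,0,0,0,0,0],[0,0,0,0,0,0],[0,0,1.5,0,0,0],[0,0,3,0,0,0],[0,0,3,0,0,0],[0,0,3,0,0,0],[0,0,0,0,0,0],[0,0,0,0,0,0]]
  ],
  "gripper": 0.2
}}

```text
t: 24.38
tool_pos: [0.4656, 0.204, 0.1256]
orientation: [2.769, 1.483, 0.008]
force: [0.2, 0.4, 0.4]
opening: 0.056
gripper_force: 0.0
```

Request:
{"api": "arm_command", "payload": {
  "deltas": [
    [[1.0,-1.1,0,0,0,-4],[2.7,-3.0,0,0,0,-5],[2.7,-3.0,0,0,0,-5],[2.7,-3.0,0,0,0,-5],[2.7,-3.0,0,0,0,-5],[2.7,-3.0,0,0,0,-5],[2.2,-2.5,0,0,0,-4.6],[1.2,-1.4,0,0,0,-2],[0,0,-2,0,0,0],[0,0,-2,0,0,0],[0,0,0,0,0,0],[0,0,0,0,0,0]]
  ]
}}

```text
t: 25.38
tool_pos: [0.6402, 0.0035, 0.0798]
orientation: [-3.089, -0.565, 0.009]
force: [-0.0, -0.7, 0.2]
opening: 0.0561
gripper_force: 0.0
```

```bash
python3 - <<'E'
from h import *
s=monitor.read_state();print(s['tool_pos'],s['orientation'])
w=eyes.read_camera('wrist'); mw=eyes.camera_model('wrist'); t=eyes.read_camera('top'); m=eyes.camera_model('top')
R=Ro.from_rotvec(mw['rvec']).as_matrix(); q=R@np.array([.6431,.003,.030])+mw['tvec']; p=(int(mw['fx']*q[0]/q[2]+mw['cx']),int(mw['fy']*q[1]/q[2]+mw['cy'])); print(p); cv2.circle(w,p,3,(0,0,255),-1)
hsv=cv2.cvtColor(t,cv2.COLOR_BGR2HSV); white=cv2.inRange(hsv,(0,0,105),(180,50,255))
print(rect(cast(m,blob(white,(214,334),22),.014)))
o=np.zeros((600,800,3),np.uint8); o[:300]=cv2.resize(t[280:380,120:386],(800,300)); o[300:,:400]=cv2.resize(w,(400,300)); cv2.imwrite('pics/c6.png',o)
E
```

```text
[0.64018922 0.00348908 0.07984642] [-3.08875466 -0.56496068  0.00941633]
(315, 252)
(array([462.3, 205.5]), 84.2, 43.8, -6.1)
```

View pics/c6.png

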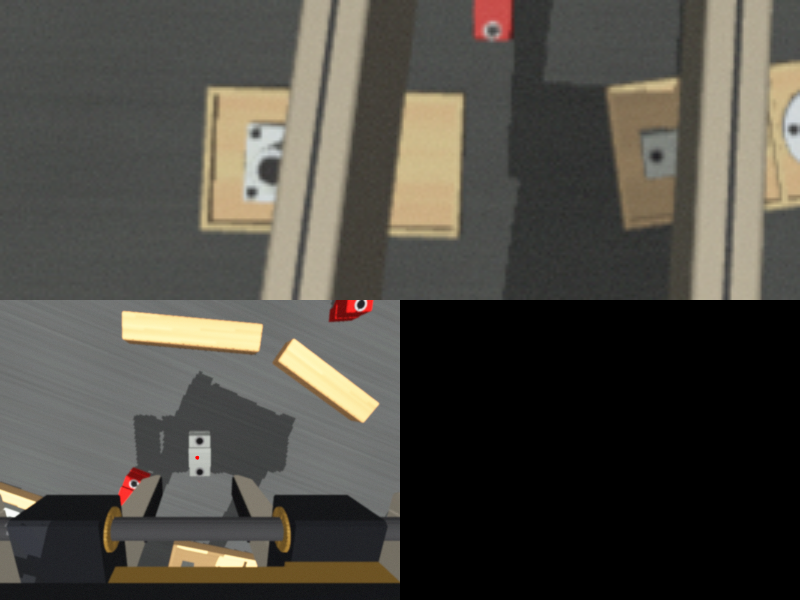

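The square flange sits aligned in the longer compartment, at (265,165) in the crop. The small cap is centred under the gripper, and the red block is clear of the fingers.

Request:
{"api": "arm_command", "payload": {
  "deltas": [
    [[0.2,0,-1.5,0,0,0],[0,0,-2.5,0,0,0],[0,0,-1.7,0,0,0],[0,0,-0.8,0,0,0],[0,0,-0.4,0,0,0],[0,0,0,0,0,0],[0,0,0,0,0,0],[0,0,0,0,0,0]]
  ]
}}

```text
t: 26.15
tool_pos: [0.6461, 0.0034, 0.0158]
orientation: [3.09, 0.565, 0.004]
force: [-0.0, -0.4, 1.0]
opening: 0.0558
gripper_force: 0.0
```

Request:
{"api": "arm_command", "payload": {
  "deltas": [
    [[0,0,0,0,0,0],[0,0,0,0,0,0],[0,0,0,0,0,0],[0,0,0,0,0,0],[0,0,0,0,0,0],[0,0,0,0,0,0],[0,0,0,0,0,0],[0,0,0,0,0,0]]
  ],
  "gripper": -1,
  "squeeze": 30
}}

```text
t: 26.82
tool_pos: [0.6447, 0.0034, 0.0141]
orientation: [3.09, 0.565, -0.0]
force: [-0.0, -0.0, 0.1]
opening: 0.0071
gripper_force: 0.0
```

```bash
python3 - <<'E'
from h import *
s=monitor.read_state();print(s['tool_pos'],s['opening'])
w=eyes.read_camera('wrist'); d=eyes.read_camera('side')
o=np.zeros((600,800,3),np.uint8); o[:300,:400]=cv2.resize(w,(400,300)); o[:600,400:]=cv2.resize(d[180:330,260:360],(400,600)); cv2.imwrite('pics/c7.png',o)
E
```

```text
[0.64473071 0.00337158 0.01408982] 0.007110164165882952
```

View pics/c7.png

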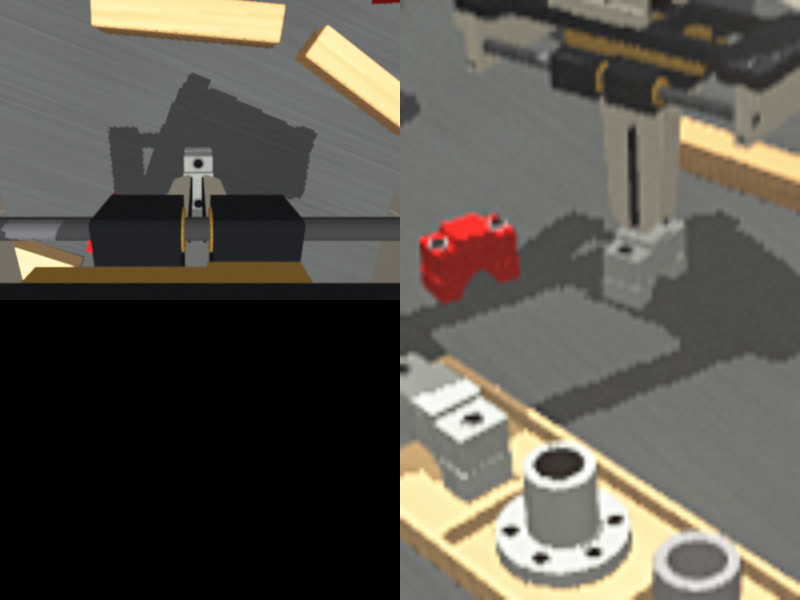

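The side view shows the fingers closed just above the small cap at a reported z of 14 mm. The real fingertips are therefore about 20 mm higher than reported. I'll reopen and go down in steps, watching the force.

Request:
{"api": "arm_command", "payload": {
  "deltas": [
    [[0,0,0.5,0,0,0],[0,0,0,0,0,0],[0,0,0,0,0,0],[0,0,0,0,0,0],[0,0,0,0,0,0],[0,0,0,0,0,0],[0,0,0,0,0,0],[0,0,0,0,0,0],[0,0,-0.5,0,0,0],[0,0,-0.4,0,0,0],[0,0,-0.4,0,0,0],[0,0,0,0,0,0]]
  ],
  "gripper": 0.1
}}

```text
t: 27.92
tool_pos: [0.6437, 0.0034, 0.0045]
orientation: [-3.09, -0.565, 0.003]
force: [-0.5, 0.6, -0.1]
opening: 0.0513
gripper_force: 0.0
```

Request:
{"api": "arm_command", "payload": {
  "deltas": [
    [[0,0,-0.3,0,0,0],[0,0,-0.3,0,0,0],[0,0,0,0,0,0]]
  ]
}}

```text
t: 28.17
tool_pos: [0.6443, 0.0034, -0.0007]
orientation: [-3.09, -0.565, 0.002]
force: [-0.3, -0.7, -0.6]
opening: 0.0511
gripper_force: 0.0
```

```bash
python3 - <<'E'
from h import *
s=monitor.read_state();print(s['tool_pos'],s['opening'],s['force'],s['q'])
w=eyes.read_camera('wrist'); d=eyes.read_camera('side')
o=np.zeros((600,800,3),np.uint8); o[:300,:400]=cv2.resize(w,(400,300)); o[:600,400:]=cv2.resize(d[180:330,260:360],(400,600)); cv2.imwrite('pics/c8.png',o)
E
```

```text
[ 0.64428731  0.00341459 -0.00068057] 0.05113257952317299 [-0.3444019  -0.68846698 -0.62108509] [-7.42386652e-02  4.14196996e-01  1.52490513e+00 -2.06465947e-05
  1.20348262e+00  1.13459727e+00]
```

View pics/c8.png

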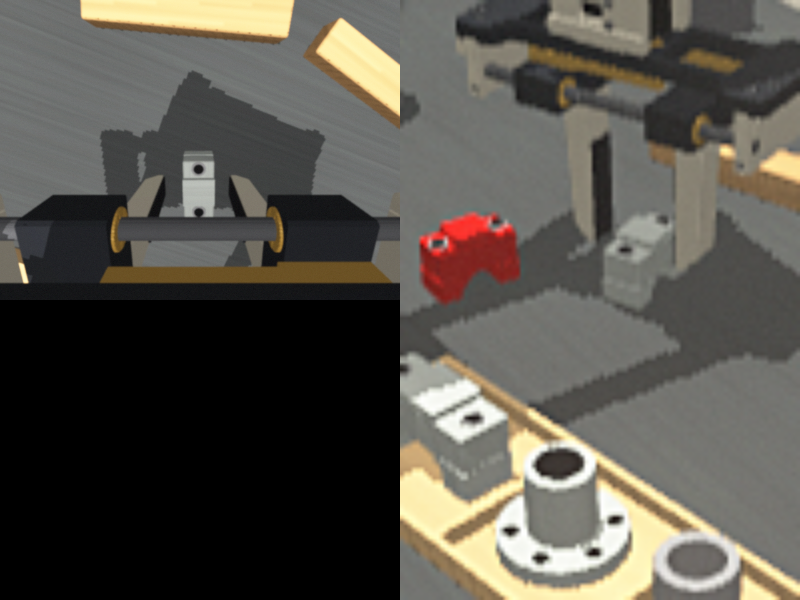

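The fingers now straddle the cap, at (640,258) on the right of the picture, with no contact. I'll lower a little more and close.

Request:
{"api": "arm_command", "payload": {
  "deltas": [
    [[0,0,-0.3,0,0,0],[0,0,-0.2,0,0,0],[0,0,0,0,0,0],[0,0,0,0,0,0]]
  ]
}}

```text
t: 28.6
tool_pos: [0.6445, 0.0034, -0.0051]
orientation: [-3.09, -0.565, 0.001]
force: [0.3, -0.1, -0.1]
opening: 0.0512
gripper_force: 0.0
```

Request:
{"api": "arm_command", "payload": {
  "deltas": [
    [[0,0,0,0,0,0],[0,0,0,0,0,0],[0,0,0,0,0,0],[0,0,0,0,0,0],[0,0,0,0,0,0],[0,0,0,0,0,0],[0,0,0,0,0,0],[0,0,0,0,0,0]]
  ],
  "gripper": -1,
  "squeeze": 30
}}

```text
t: 29.27
tool_pos: [0.6449, 0.0034, -0.0048]
orientation: [3.09, 0.566, 0.0]
force: [0.3, -0.5, 1.7]
opening: 0.0238
gripper_force: 30.0
```

Request:
{"api": "arm_command", "payload": {
  "deltas": [
    [[0,0,1,0,0,0],[0,0,2,0,0,0],[0,0,2.5,0,0,0],[0,0,1.5,0,0,0],[-0.8,0.5,0,0,0,5],[-2.0,1.3,0,0,0,6.8],[-2.5,1.6,0,0,0,6.8],[-2.5,1.6,0,0,0,6.8],[-2.5,1.6,0,0,0,6.8],[-2.5,1.6,0,0,0,6.8],[-2.5,1.6,0,0,0,6.8],[-1.6,1.1,0,0,0,6.8]]
  ]
}}

```text
t: 30.27
tool_pos: [0.4734, 0.1135, 0.0653]
orientation: [-2.513, -1.884, 0.001]
force: [-0.1, -0.2, -0.9]
opening: 0.0239
gripper_force: 30.0
```

Request:
{"api": "arm_command", "payload": {
  "deltas": [
    [[-1.0,0.6,0,0,0,6.8],[-0.4,0.25,0,0,0,6.4],[0,0,0,0,0,2],[0,0,0,0,0,0],[0,0,0,0,0,0],[0,0,0,0,0,0]]
  ]
}}

```text
t: 30.77
tool_pos: [0.462, 0.1208, 0.0655]
orientation: [2.251, 2.191, 0.001]
force: [-0.2, 0.2, -1.5]
opening: 0.0235
gripper_force: 30.0
```

Request:
{"api": "arm_command", "payload": {
  "deltas": [
    [[0,0,-1,0,0,0],[0,0,-2,0,0,0],[0,0,-2,0,0,0],[0,0,-1,0,0,0],[0,0,-0.4,0,0,0],[0,0,-0.15,0,0,0],[0,0,0,0,0,0],[0,0,0,0,0,0],[0,0,0,0,0,0]]
  ]
}}

```text
t: 31.52
tool_pos: [0.4622, 0.1209, -0.0]
orientation: [2.25, 2.192, 0.001]
force: [0.6, 0.4, -1.0]
opening: 0.0238
gripper_force: 30.0
```

Request:
{"api": "arm_command", "payload": {
  "deltas": [
    [[0,0,-0.05,0,0,0],[0,0,0,0,0,0],[0,0,0,0,0,0],[0,0,0,0,0,0],[0,0,0,0,0,0],[0,0,1,0,0,0],[0,0,3,0,0,0],[0,0,4,0,0,0],[0,0,4,0,0,0],[0,0,3,0,0,0],[0,0,0,0,0,0],[0,0,0,0,0,0]]
  ],
  "gripper": -0.05
}}

```text
t: 32.52
tool_pos: [0.4637, 0.1212, 0.1524]
orientation: [2.247, 2.191, 0.007]
force: [0.4, -0.3, 0.5]
opening: 0.0438
gripper_force: 0.0
```

Request:
{"api": "arm_command", "payload": {
  "deltas": [
    [[0,2,1,0,0,0],[0,4,0,0,0,0],[0,4,0,0,0,0],[0,4,0,0,0,0],[0,4,0,0,0,0],[0,4,0,0,0,0],[0,4,0,0,0,0],[0,2,0,0,0,0],[0,0,0,0,0,0],[0,0,0,0,0,0]]
  ]
}}

```text
t: 33.35
tool_pos: [0.4603, 0.4011, 0.1568]
orientation: [-2.247, -2.195, 0.006]
force: [-0.4, 0.4, 0.3]
opening: 0.0442
gripper_force: 0.0
```

```bash
python3 - <<'E'
from h import *
t=eyes.read_camera('top'); m=eyes.camera_model('top'); d=eyes.read_camera('side')
hsv=cv2.cvtColor(t,cv2.COLOR_BGR2HSV); white=cv2.inRange(hsv,(0,0,105),(180,50,255))
for n,p,r,z,o,a in [('flr',(395,323),17,.014,(483.9,-145.3),7.7),('cap',(352,330),21,.04,(483.9,-145.3),7.7),('sleeve',(437,317),15,.048,(483.9,-145.3),7.7),
  ('flsq',(212,334),22,.014,(463,168.9),-1.5),('small',(255,334),17,.034,(463,168.9),-1.5)]:
    F=rect(cast(m,blob(white,p,r),z)); a=np.radians(a); e=F[0]-np.array(o); print(n,F,np.round([e@[np.cos(a),np.sin(a)],e@[-np.sin(a),np.cos(a)]],1))
o=np.zeros((600,800,3),np.uint8); o[:228]=cv2.resize(t[275:375,140:490],(800,228)); o[228:600,:744]=cv2.resize(d[200:386,120:492],(744,372)); cv2.imwrite('pics/c9.png',o)
E
```

```text
flr (array([ 486.4, -156.4]), 59.3, 58.5, -89.9) [  1.  -11.3]
cap (array([474.3, -69.4]), 72.5, 30.7, -83.2) [ 0.7 76.5]
sleeve (array([ 496.7, -239.9]), 34.2, 33.6, -27.6) [  0.  -95.5]
flsq (array([462. , 200.7]), 51.4, 50.6, -89.8) [-1.8 31.8]
small (array([461.3, 119.8]), 49.7, 26.9, 86.1) [ -0.4 -49.1]
```

View pics/c9.png

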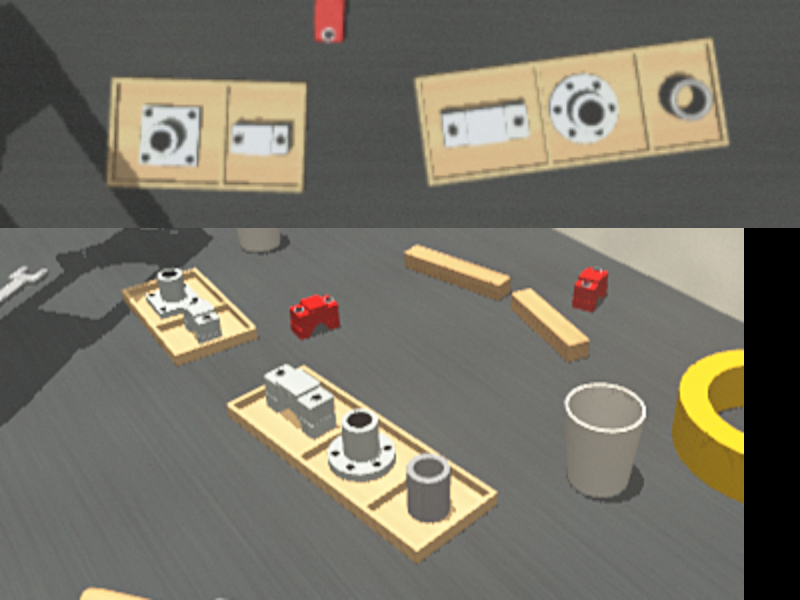

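All five parts stand upright in their own compartments, all within tolerance. The gripper is clear and the cups are upright, so I'm handing in.

```bash
python3 -c "
from plant import ticket
print(ticket.close_job())"
```

```text
the job is handed in; nothing more can be done
None
```

Both kits are made up and the job is handed in: the last camera check showed all five parts upright in their own compartments and within tolerance, with no cup tipped, but the hand-in returned no verdict.

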